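Put away the turner's tools and lathe fittings

ROBOT

A 6-joint arm with a two-finger parallel gripper is mounted at the origin on the work surface. World frame = base frame: x ahead of the robot, y to its left, z up, the work surface at z = 0. Lengths are in m, angles in degrees, forces in N, time in s.
With the tool pointing down it reaches from about 0.375 to 0.9 m from the base axis. Payload 3.1 kg.
Tool frame: the origin (TCP) lies between the finger pads; the fingertips stand 11 mm ahead of it and the grasp point (between the pads) lies 8 mm behind it; z points along the fingers, y is the line along which they close (so a half turn about z gives the same grasp; the last joint's range is limited). The gripper opens to 87 mm and grips with 3 to 60 N. Pads are 19 mm wide; open, the fingers measure 117 mm over their backs; the gripper's body (75 mm by 190 mm) begins 51 mm behind the grasp point.
Start: joints at [62.481, 30.224, 82.088, -0, 67.689, -10.227], TCP at [0.186, 0.597, 0.234] pointing down, gripper open.
Joint ranges: [-176.69, 176.69], [-43.24, 126.21], [12.49, 139.97], [-82, 262], [0, 151.66], [-163.58, 163.58]. Speed limits (degrees/s): [159.86, 159.86, 180, 180, 180, 180].

INTERFACE

Orientations are given as a 3x3 rotation matrix whose columns are the frame's x, y, z axes.
In Python, from rig import bot, viewer, workorder, models gives the robot as it stands.
- The arm moves only by the shell command python3 -m jog 'ROWS'. ROWS is JSON, a list of rows, each a list of 7 numbers: the opening, from 0 (shut) to 1 (fully open), then the shift along the tool's x, y, z in m, then the turn, a rotation vector about the tool's x, y, z in degrees. In form: [[claw, x, y, z, ax, ay, az], ...]. A call has 1 to 20 rows; each row is the pose to reach, as a shift and turn from the pose commanded when the call began, along the tool's axes at that moment; what a row does not reach only later rows make up. A row lasts 1/8 s, in which the tool goes at most 62.5 mm and 10.7 degrees, less where a joint would pass 70% of its speed; a pose out of reach is approached as far as the arm can. A call with a gripper value outside its range is refused whole. The fingers move at their own pace and stop on an object; the grip force is fixed at half the most. Time passes only in rows, so rows that repeat a pose let the fingers close. It gives the time, the measured TCP pose, the force, the opening and the grip force at its end, in the units of the state.
- bot.read_state(): the state, without advancing time (a new reading comes with each control period).
- viewer.capture(name): name is "scene" or "top" or "wrist"; returns (picture, depth): 384x512x3 uint8, blue, green, red; 384x512 float32, m along the optical axis (not along the pixel's ray), 0 where there is no reading.
- viewer.camera_info(name): a dict with "fx", "fy", "cx", "cy" (pixels), "world_to_cam" (4x4, takes a point from world to camera coordinates). Camera axes: x right, y down, z forward; pixel columns grow to the right and rows downward; lengths in m; the calibration is good to about 2 mm. A picture is of the moment at which its call begins: read the wrist's pose just before it. camera_info takes no time and is no camera call; for the wrist camera it gives the pose at the moment of the call.
- workorder.hand_in(): hands the job in; it is judged then, once.
Trained networks look in the newest picture that a camera, given by its name, has taken for a name from the list of things; names that differ only in an ending like _2 or _b are one class to them, and where a whole thing is asked for, a point or a joint stands for the part that bears it (a point fixed in the world has none). Each returns a list of dicts, best first, with "p" (0 to 1); they miss things now and then, are a little off and sometimes report something else, mostly with a low value. They report only what shows in the picture. A call takes as long as a camera call. They do not tell look-alikes from the thing itself.
- models.outline_of(camera, thing): "mask" (384x512 bool, what is visible of it).
- models.tip_of(camera, thing): "xyz" ([x, y, z] in m, in world coordinates, good to about 4 mm: a listed point, or the origin of a listed thing).
The state is a dict: "time_s": time; "joint_positions": joint angles; "qvel": joint speeds; "tau": joint torques, N m; "position": TCP position; "tcp_rot": TCP orientation; "force": force on the tool from outside, world axes, zero at the start; "moment": the same for the moment, N m; "opening": opening from 0.0 (shut) to 1.0 (fully open); "grasp_force": force on a finger pad.
Only numpy, scipy, OpenCV 4.12 (cv2) and the standard library are available. Lean on these libraries where they do the work, as an engineer would, in place of code of your own. Each camera call takes 0.05 s, during which the arm holds its last target. There are 200 camera calls.

TASK

Turning is over: put the bench in order. Lay every turning tool on the sloped wooden rack, one to a place between the pegs, handle on the low front rail (the robot's side) and blade up on the high rear rail; put every loose lathe fitting (nut, chuck key, jaw, centre) into the wooden box and then shut the box's lid fully. Leave the jar, the bowl and the mallet alone.

Things in the scene. Friction and masses are not known exactly. Their poses are not given: they have to be found in the camera images.
- rack: fixed wooden rack, base 170 x 214 x 12 mm; two round rails along its y, 16 mm thick: front x = -50, axis 52 mm above the bench; rear x = +65, axis 92 mm up. Pegs 8 mm thick at y = -32.5 and +32.5 rise 30 mm above each rail axis; end posts 10 mm wide at y = -100, +100 rise 22 mm. Origin: on the bench, y middle; x points from the low front to the high rear, z up
- rack_place0 (a point): left (+y) place of the rack: where the origin of a tool lies when it rests there on both rails, the tool's own x then along the rack's x and rising 0.257 rad (14.7 degrees) to the rear. 5 mm in front of the rack's origin, 84.5 mm above the bench; axes as the rack's
- rack_place1 (a point): middle place of the rack: where the origin of a tool lies when it rests there on both rails, the tool's own x then along the rack's x and rising 0.257 rad (14.7 degrees) to the rear. 5 mm in front of the rack's origin, 84.5 mm above the bench; axes as the rack's
- rack_place2 (a point): right (-y) place of the rack: where the origin of a tool lies when it rests there on both rails, the tool's own x then along the rack's x and rising 0.257 rad (14.7 degrees) to the rear. 5 mm in front of the rack's origin, 84.5 mm above the bench; axes as the rack's
- tool_a: smallest turning tool: wooden handle 24 x 24 mm square, 110 mm long; flat steel blade 12 mm wide, 5 thick, 95 long. Origin on the long axis near the centre of mass, 20 mm behind the handle's front end (handle x = -90 to +20 mm, blade 20 to 115). x runs from handle to blade tip. Lies on the bench at first, axis 12 mm up. 140 g. May be absent
- tool_a_tip (a point): the blade's far end, on the tool's axis
- tool_b: middle turning tool: wooden handle 24 x 24 mm square, 110 mm long; flat steel blade 16 mm wide, 5 thick, 108 long. Origin on the long axis near the centre of mass, 20 mm behind the handle's front end (handle x = -90 to +20 mm, blade 20 to 128). x runs from handle to blade tip. Lies on the bench at first, axis 12 mm up. 140 g. May be absent
- tool_b_tip (a point): the blade's far end, on the tool's axis
- tool_c: largest turning tool: wooden handle 24 x 24 mm square, 110 mm long; flat steel blade 20 mm wide, 5 thick, 120 long. Origin on the long axis near the centre of mass, 20 mm behind the handle's front end (handle x = -90 to +20 mm, blade 20 to 140). x runs from handle to blade tip. Lies on the bench at first, axis 12 mm up. 140 g. May be absent
- tool_c_tip (a point): the blade's far end, on the tool's axis
- nut: steel hexagonal collet nut, 36 mm across flats, 20 mm high, lying flat. Origin: centre of its underside; flats face along own x and every 60 degrees. 120 g. May be absent
- key: steel T-shaped chuck key lying flat, 11 mm thick: square shaft 11 mm wide, 56 mm long along own x (from x = -26 to +30 mm), round crossbar 46 mm long along own y at x = -25 mm. Origin: underside of the shaft, near its middle. 80 g. May be absent
- jaw: stepped steel chuck jaw: 44 mm along own x, 26 mm wide along y, 14 mm high, the half at x < 0 stepped up to 26 mm high. Origin: centre of its underside. 130 g. May be absent
- cone: steel lathe centre: round base 38 mm in diameter and 18 mm high with a cone above it, 40 mm high in all, standing on its base. Origin: centre of its underside; z is its axis. 140 g. May be absent
- fittings_box: fixed plywood box, 160 mm along x, 220 mm along y, 60 mm high, walls and floor 6 mm, open at the top, its lid hinged on the far (+x) rim. Origin: centre of its underside on the bench; z up
- lid (a joint): angle of the box's lid in rad: 0 shut and flat on the box, grows as it opens, 1.9 leans back past upright. Plywood panel 160 mm from hinge to free edge, 220 mm wide, 8 mm thick, 150 g; its stiff hinge stays where it is left. A knob stands out 35 mm from its outer face, 30 mm from the free edge, in the middle of its width
- lid_hinge (a point): middle of the lid's hinge line: on the far top rim of the box, 80 mm behind its centre, 60 mm above the bench
- lid_handle (a point): outer end of the lid's knob
- jar: amber glass jar with steel cap, 64 mm across, 90 mm high; bystander. Origin: centre of its underside
- bowl: small turned wooden bowl, 110 mm across, 50 mm high; bystander. Origin: centre of its underside
- mallet: wooden mallet lying down, head 50 x 90 x 50 mm, handle 130 mm; bystander. Origin: under the head's centre
Mind the look-alikes: they are no part of the job. What is shaped like the tool_b but green or pink is not meant. What is shaped like the jaw but pink is not meant.

How it is judged:
By the outcome, as a careful person would: the job done as asked, in the order asked, and still so for the second after the job is handed in, with the robot touching nothing.
Of tool_a, tool_b, tool_c only 2 to 3 are there at a start; the rules pass over those that are not, and their reading is None.
Of nut, key, jaw, cone only 3 to 4 are there at a start; the rules pass over those that are not, and their reading is None.
At some moment in a run one of nut, key, jaw, cone may be knocked a few centimetres aside while the robot is not near it.
Once in a run the grip may slacken for a moment while it holds something.
It also fails if it takes over 208 s, if anything falls off the work surface, if the arm or the gripper's body presses on something with over 40 N, if the wrist force passes 120 N, or if a joint passes its speed limit or range.

## Working session

There is one attempt and no reset: what is moved stays moved. The work goes in short steps, Python scripts to look and compute and a shell command to move; the robot and the scene stay as the last step left them, time stands still between calls to the robot, and variables do not carry over. Pictures are saved under pics/ and viewed, at most 14 in all, crops included, and the job is handed in when it is done.

```bash
ls; mkdir -p pics
cat > h.py <<'E'
import numpy as np, cv2
from rig import bot, viewer, workorder, models
def cap(n,f=None):
    p,d=viewer.capture(n); i=viewer.camera_info(n)
    if f: cv2.imwrite('pics/'+f,p)
    return p,d,i
def world(d,i,u,v,z=None):
    u=np.asarray(u,float);v=np.asarray(v,float)
    if z is None: z=d[v.astype(int),u.astype(int)]
    c=np.stack([(u-i['cx'])/i['fx']*z,(v-i['cy'])/i['fy']*z,z,np.ones_like(z)],-1)
    return (c@np.linalg.inv(np.array(i['world_to_cam'])).T)[...,:3]
E
python3 - <<'E'
from h import *
s=bot.read_state();print(s['position'],s['tcp_rot'],s['opening'],s['time_s'])
for n in('top','scene'):
    p,d,i=cap(n,n+'1.png'); print(n,i['fx'],np.linalg.inv(np.array(i['world_to_cam'])).round(3).tolist())
    for t in ['tool_a','tool_b','tool_c','tool_a_tip','tool_b_tip','tool_c_tip','nut','key','jaw','cone','rack','rack_place0','rack_place1','rack_place2','fittings_box','lid_hinge','lid_handle','jar','bowl','mallet']:
        print(t,[(round(r['p'],2),np.round(r['xyz'],3).tolist()) for r in models.tip_of(n,t)][:4])
E
```

```text
pics
[0.1854185  0.59614542 0.2325873 ] [[-9.54804072e-01  2.97234294e-01 -9.78770416e-04]
 [ 2.97235667e-01  9.54802298e-01 -1.87867481e-03]
 [ 3.76125664e-04 -2.08469183e-03 -9.99997756e-01]] 1.0024648530098696 0.0
top 471.565366737749 [[0.002, -0.998, 0.068, 0.421], [-1.0, -0.001, 0.01, -0.044], [-0.009, -0.068, -0.998, 1.547], [0.0, 0.0, 0.0, 1.0]]
tool_a [(0.95, [0.261, 0.284, 0.016]), (0.87, [0.596, -0.001, 0.014]), (0.85, [0.587, 0.088, 0.01]), (0.62, [0.605, -0.09, 0.012])]
tool_b [(0.95, [0.261, 0.284, 0.016]), (0.87, [0.596, -0.001, 0.014]), (0.85, [0.587, 0.088, 0.01]), (0.62, [0.605, -0.09, 0.012])]
tool_c [(0.95, [0.261, 0.284, 0.016]), (0.87, [0.596, -0.001, 0.014]), (0.85, [0.587, 0.088, 0.01]), (0.62, [0.605, -0.09, 0.012])]
tool_a_tip [(0.6, [0.722, -0.07, 0.011])]
tool_b_tip [(0.91, [0.151, 0.354, 0.01]), (0.64, [0.665, -0.343, 0.013]), (0.55, [0.71, 0.113, 0.015])]
tool_c_tip [(0.97, [0.725, 0.039, 0.014])]
nut []
key [(0.56, [0.43, -0.044, -0.001])]
jaw [(0.56, [0.446, 0.127, -0.003]), (0.53, [0.334, 0.122, 0.0])]
cone [(0.65, [0.432, -0.115, 0.001])]
rack [(0.89,
[... 1798 characters left out ...]
0.332, 0.002])]
rack_place0 [(0.95, [0.472, 0.398, 0.086]), (0.91, [0.473, 0.27, 0.084]), (0.63, [0.477, 0.331, 0.084]), (0.4, [0.786, -0.003, 0.006])]
rack_place1 [(0.95, [0.472, 0.398, 0.086]), (0.91, [0.473, 0.27, 0.084]), (0.63, [0.477, 0.331, 0.084]), (0.4, [0.786, -0.003, 0.006])]
rack_place2 [(0.95, [0.472, 0.398, 0.086]), (0.91, [0.473, 0.27, 0.084]), (0.63, [0.477, 0.331, 0.084]), (0.4, [0.786, -0.003, 0.006])]
fittings_box [(0.62, [0.458, -0.315, 0.002]), (0.41, [0.476, 0.333, 0.085])]
lid_hinge [(0.58, [0.539, -0.333, 0.059])]
lid_handle [(0.6, [0.605, -0.34, 0.18]), (0.37, [0.586, 0.086, 0.013])]
jar []
bowl [(0.7, [0.734, 0.254, -0.002])]
mallet [(0.61, [0.735, -0.255, -0.002])]
```

Run:
```python
import cv2
p=cv2.imread('pics/top1.png'); cv2.imwrite('pics/top1c.png',cv2.resize(p,(800,600),interpolation=cv2.INTER_CUBIC))
```

```text
(no output)
```

View pics/top1c.png

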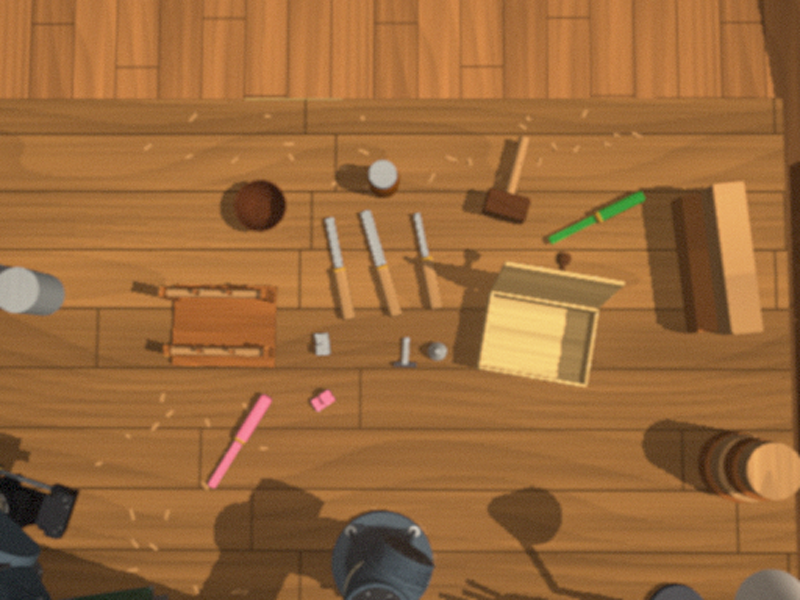

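View pics/scene1.png

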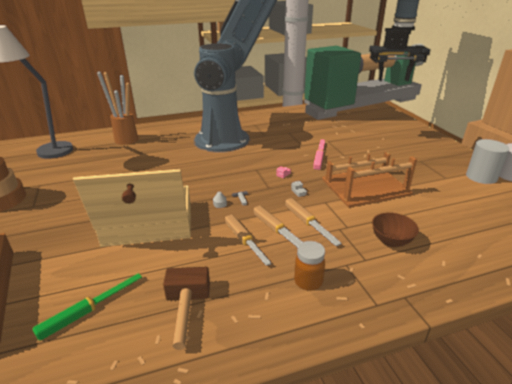

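Top picture (800-px scale): wooden tools at (340,270), (380,262) and (425,260), which are b, c and a by blade width. The look-alikes are the green tool (597,216) and the pink one (240,440). The grey jaw is at (321,344) and its pink look-alike at (322,400). The key is at (404,352), the cone at (436,351), and no nut shows. Next I'll measure the poses more exactly and make a close crop.

```bash
cat >> h.py <<'E'
def tgt(pos,yaw,tilt=0):
    """rows: shift/turn from current pose to TCP pos, gripper down, closing line across an axis of yaw psi; tilt raises the +x side"""
    from scipy.spatial.transform import Rotation as R
    s=bot.read_state(); Rc=np.array(s['tcp_rot']); p=np.radians(yaw)
    Rt=np.array([[-np.cos(p),-np.sin(p),0],[-np.sin(p),np.cos(p),0],[0,0,-1]]).T
    Rt=R.from_rotvec(-np.radians(tilt)*Rt[:,1]).as_matrix()@Rt
    return (Rc.T@(np.array(pos)-s['position'])).round(4).tolist(), R.from_matrix(Rc.T@Rt).as_rotvec(degrees=True).round(2).tolist()
def lie(cam,thing,n=8):
    """fit of each mask: centre, yaw, extents, colour, heights"""
    p,d,i=cap(cam); out=[]
    for r in models.outline_of(cam,thing)[:n]:
        v,u=np.nonzero(r['mask']); k=d[v,u]>0; v,u=v[k],u[k]
        if len(v)<15: continue
        P=world(d,i,u,v); (c,wh,a)=cv2.minAreaRect((P[:,:2]*1000).astype(np.float32))
        m=P[:,:2]-np.median(P[:,:2],0); w,V=np.linalg.eigh(m.T@m); ax=V[:,1]*np.sign(V[0,1])
        out.append((round(r['p'],2),'med',np.median(P,0).round(4).tolist(),'rect',np.round(c,0),np.round(wh,0),round(a,1),'pca',round(float(np.degrees(np.arctan2(ax[1],ax[0]))),1),'z',np.percentile(P[:,2],[5,50,95]).round(3),'bgr',p[v,u].mean(0).round()))
    return out
E
python3 - <<'E'
from h import *
for t in ['tool_c','jaw','key','cone','nut','rack','fittings_box']:
    for cam in (('top','scene') if t in('tool_c','jaw') else ('top',)):
        print(t,cam); [print('  ',*x) for x in lie(cam,t)]
p,d,i=cap('top')
v,u=np.nonzero(d>0); P=world(d,i,u,v)
def rows(name,m):
    Q=P[m]; w=np.polyfit(Q[:,1],Q[:,0],1); print(name,len(Q),Q.mean(0).round(4),'yaw',np.degrees(np.arctan(-w[0])).round(2),'y',Q[:,1].min().round(3),Q[:,1].max().round(3))
R=(abs(P[:,1]-.333)<.11)
rows('front rail',R&(abs(P[:,0]-.43)<.025)&(P[:,2]>.05)&(P[:,2]<.066)); rows('rear rail',R&(abs(P[:,0]-.544)<.025)&(P[:,2]>.09)&(P[:,2]<.106))
B=(abs(P[:,1]+.315)<.14)
rows('box front wall',B&(P[:,0]<.42)&(P[:,0]>.34)&(P[:,2]>.05)&(P[:,2]<.07))
rows('lid top edge',B&(P[:,0]>.5)&(P[:,2]>.195))
E
```

```text
tool_c top
   0.92 med [0.6043, 0.0006, 0.0191] rect [618.   4.] [230.  27.] 16.9 pca 16.2 z [0.004 0.019 0.028] bgr [116. 153. 187.]
   0.86 med [0.5933, -0.0969, 0.0232] rect [621. -93.] [201.  23.] 11.7 pca 11.0 z [0.012 0.023 0.029] bgr [ 96. 140. 182.]
   0.69 med [0.2713, 0.2781, 0.0209] rect [248. 290.] [ 24. 216.] 60.2 pca -32.0 z [0.01  0.021 0.029] bgr [143. 129. 236.]
   0.68 med [0.7195, -0.4635, 0.0214] rect [ 712. -447.] [ 24. 216.] 25.8 pca -64.4 z [0.012 0.021 0.03 ] bgr [ 56. 146.  79.]
   0.56 med [0.5941, 0.0852, 0.0205] rect [606.  88.] [215.  28.] 9.4 pca 11.6 z [0.002 0.021 0.029] bgr [110. 152. 191.]
tool_c scene
   0.96 med [0.6123, -0.0971, 0.0189] rect [624. -91.] [204.  24.] 14.0 pca 13.3 z [0.01  0.019 0.025] bgr [106. 148. 184.]
   0.89 med [0.5946, 0.0848, 0.0155] rect [606.  88.] [219.  25.] 10.7 pca 13.2 z [0.007 0.016 0.025] bgr [113. 155. 191.]
   0.62 med [0.2858, 0.2705, 0.0211] rect [250. 292.] [ 24. 217.] 58.7 pca -31.3 z [0.01  0.021 0.025] bgr [140. 129. 228.]
   0.6 med [0.5928, -0.0062, 0.0153] rect [618.   2.] [293.  64.] 4.7 pca 16.5 z [-0.
[... 893 characters left out ...]
 11.5 z [0.011 0.021 0.029] bgr [113. 154. 193.]
rack top
   0.59 med [0.4872, 0.3293, 0.0135] rect [489. 350.] [256. 173.] 88.2 pca 87.2 z [0.006 0.014 0.101] bgr [ 51. 101. 165.]
   0.54 med [0.7787, -0.0047, 0.089] rect [784.  -3.] [57. 57.] 44.5 pca -1.7 z [0.04  0.089 0.095] bgr [125. 144. 161.]
   0.43 med [0.739, 0.2566, 0.0218] rect [734. 257.] [116. 119.] 14.7 pca -70.2 z [0.002 0.022 0.052] bgr [28. 51. 91.]
fittings_box top
front rail 292 [0.4327 0.3316 0.0581] yaw -1.32 y 0.226 0.427
rear rail 305 [0.547  0.3307 0.0986] yaw -1.0 y 0.223 0.433
box front wall 187 [ 0.3876 -0.3223  0.06  ] yaw -4.86 y -0.419 -0.196
lid top edge 415 [ 0.5714 -0.3364  0.2117] yaw -9.73 y -0.444 -0.228
```

```bash
python3 -c "
from h import *
print(tgt([.56,-.003,.25],12))"
```

```text
([-0.5356, -0.4614, -0.0165], [-0.0, -0.0, -29.29])
```

```bash
python3 -m jog '[[1,-0.535,-0.461,-0.0165,0,0,-29.3],[1,-0.535,-0.461,-0.0165,0,0,-29.3],[1,-0.535,-0.461,-0.0165,0,0,-29.3],[1,-0.535,-0.461,-0.0165,0,0,-29.3],[1,-0.535,-0.461,-0.0165,0,0,-29.3],[1,-0.535,-0.461,-0.0165,0,0,-29.3],[1,-0.535,-0.461,-0.0165,0,0,-29.3],[1,-0.535,-0.461,-0.0165,0,0,-29.3],[1,-0.535,-0.461,-0.0165,0,0,-29.3],[1,-0.535,-0.461,-0.0165,0,0,-29.3],[1,-0.535,-0.461,-0.0165,0,0,-29.3],[1,-0.535,-0.461,-0.0165,0,0,-29.3],[1,-0.535,-0.461,-0.0165,0,0,-29.3],[1,-0.535,-0.461,-0.0165,0,0,-29.3]]'
python3 - <<'E'
from h import *
p,d,i=cap('wrist','w1.png')
print(np.linalg.inv(np.array(i['world_to_cam'])).round(3).tolist(),i['fx'])
for t in ['tool_c','tool_c_tip','tool_b_tip','tool_a_tip']:
    print(t,[(round(r['p'],2),np.round(r['xyz'],3).tolist()) for r in models.tip_of('wrist',t)][:4])
[print('  ',*x) for x in lie('wrist','tool_c')]
print(tgt([.593,-.002,.12],16.5))
E
```

```text
time_s: 4.8
position: [0.5582, -0.001, 0.2498]
tcp_rot: [[-0.978, -0.209, -0.002], [-0.209, 0.978, 0.001], [0.002, 0.001, -1.0]]
force: [-0.8, -0.2, 0.0]
opening: 0.999
grasp_force: 0.0
[[-0.209, 0.94, 0.27, 0.484], [0.978, 0.201, 0.059, -0.017], [0.001, 0.276, -0.961, 0.401], [0.0, 0.0, 0.0, 1.0]] 319.61798505060335
tool_c [(0.84, [0.589, -0.003, 0.008]), (0.76, [0.586, 0.09, 0.009]), (0.55, [0.608, -0.095, 0.012])]
tool_c_tip [(0.66, [0.586, 0.09, 0.012])]
tool_b_tip [(0.7, [0.612, -0.098, 0.01]), (0.47, [0.587, -0.004, 0.011]), (0.37, [0.721, -0.072, 0.014])]
tool_a_tip [(0.87, [0.724, -0.068, 0.012])]
   0.87 med [0.5813, -0.0043, 0.023] rect [598.   0.] [191.  24.] 16.5 pca 16.6 z [0.014 0.023 0.025] bgr [137. 181. 211.]
   0.66 med [0.5836, -0.095, 0.0232] rect [615. -92.] [191.  25.] 11.4 pca 11.0 z [0.013 0.023 0.025] bgr [113. 159. 193.]
   0.66 med [0.5655, 0.0832, 0.0228] rect [586.  91.] [182.  30.] 11.6 pca 12.2 z [0.001 0.023 0.025] bgr [125. 173. 208.]
([-0.0329, -0.0074, 0.1302], [-0.0, 0.01, -4.42])
```

View pics/w1.png

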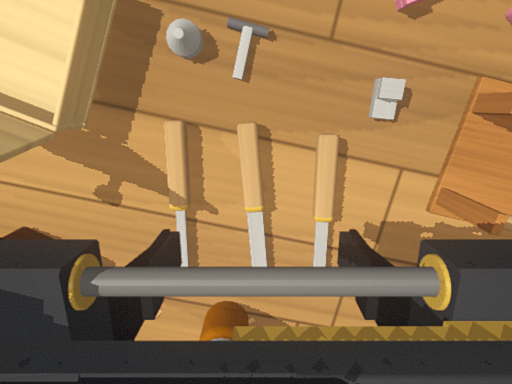

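The crop shows the three plain wooden tools: a at (175,165), c at (250,165) and b at (326,175). The grey cone is at (184,38), the key at (245,45) and the jaw at (387,98). Tool c goes first.

```bash
python3 -m jog '[[0.7,-0.033,-0.007,0.06,0,0,-4.5],[0.7,-0.033,-0.007,0.12,0,0,-4.5],[0.7,-0.033,-0.007,0.17,0,0,-4.5],[0.7,-0.033,-0.007,0.21,0,0,-4.5],[0.7,-0.033,-0.007,0.236,0,0,-4.5],[0.7,-0.033,-0.007,0.236,0,0,-4.5],[0.7,-0.033,-0.007,0.236,0,0,-4.5],[0,-0.033,-0.007,0.236,0,0,-4.5],[0,-0.033,-0.007,0.236,0,0,-4.5],[0,-0.033,-0.007,0.236,0,0,-4.5],[0,-0.033,-0.007,0.236,0,0,-4.5],[0,-0.033,-0.007,0.236,0,0,-4.5],[0,-0.033,-0.007,0.236,0,0,-4.5]]'
python3 -m jog '[[0,0,0,-0.03,0,0,0],[0,0,0,-0.09,0,0,0],[0,0,0,-0.15,0,0,0],[0,0,0,-0.19,0,0,0],[0,0,0,-0.19,0,0,0],[0,0,0,-0.19,0,0,0]]'
python3 -c "
from h import *
print(tgt([.476,.331,.20],-1.2,14.7)); print(tgt([.476,.331,.20],-1.2,0))"
```

```text
time_s: 6.78
position: [0.5932, -0.0024, 0.0141]
tcp_rot: [[-0.959, -0.284, -0.0], [-0.284, 0.959, 0.0], [0.0, 0.0, -1.0]]
force: [-0.4, 0.0, 1.4]
opening: 0.273
grasp_force: 30.0
time_s: 7.52
position: [0.592, -0.0022, 0.2028]
tcp_rot: [[-0.959, -0.284, -0.003], [-0.284, 0.959, 0.0], [0.003, 0.001, -1.0]]
force: [0.4, -0.0, -1.1]
opening: 0.275
grasp_force: 30.0
([0.0165, 0.3524, 0.0033], [2.32, -14.74, 17.61])
([0.0165, 0.3524, 0.0033], [0.05, -0.16, 17.71])
```

```bash
python3 -m jog '[[0,0.002,0.04,0.003,0.3,-2,2.5],[0,0.004,0.1,0.003,0.7,-4,5],[0,0.008,0.16,0.003,1,-7,9],[0,0.012,0.22,0.003,1.4,-10,12],[0,0.014,0.28,0.003,2,-12.5,15],[0,0.0165,0.33,0.003,2.3,-14.7,17.6],[0,0.0165,0.3525,0.003,2.3,-14.7,17.6],[0,0.0165,0.3525,0.003,2.3,-14.7,17.6],[0,0.0165,0.3525,0.003,2.3,-14.7,17.6],[0,0.0165,0.3525,0.003,2.3,-14.7,17.6]]'
python3 -c "
from h import *
print(tgt([.4755,.331,.0875],-1.2,14.7)); cap('top','t2.png')"
```

```text
time_s: 8.78
position: [0.4775, 0.3295, 0.2003]
tcp_rot: [[-0.967, 0.023, 0.254], [0.022, 1.0, -0.007], [-0.254, -0.001, -0.967]]
force: [-0.0, -0.2, -1.9]
opening: 0.273
grasp_force: 30.0
([0.0306, 0.0016, 0.1086], [-0.09, 0.04, -0.08])
```

```bash
python3 -m jog '[[0,0.01,0.001,0.03,0,0,0],[0,0.018,0.001,0.06,0,0,0],[0,0.024,0.001,0.085,0,0,0],[0,0.028,0.001,0.1,0,0,0],[0,0.0305,0.001,0.1085,0,0,0],[0,0.0305,0.001,0.1085,0,0,0],[0,0.0305,0.001,0.1085,0,0,0]]'
```

```text
time_s: 9.7
position: [0.4762, 0.3322, 0.0892]
tcp_rot: [[-0.966, 0.021, 0.257], [0.02, 1.0, -0.005], [-0.257, 0.001, -0.966]]
force: [-0.6, 0.9, -0.8]
opening: 0.277
grasp_force: 30.0
```

```bash
python3 -m jog '[[0,0,0,0.002,0,0,0],[0,0,0,0.003,0,0,0],[0.45,0,0,0.003,0,0,0],[0.45,0,0,0.003,0,0,0],[0.45,0,0,0.003,0,0,0],[0.45,0,0,-0.02,0,0,0],[0.45,0,0,-0.06,0,0,0],[0.45,0,0,-0.11,0,0,0],[0.45,0,0,-0.13,0,0,0],[0.45,0,0,-0.13,0,0,0]]'
python3 - <<'E'
from h import *
print([(round(r['p'],2),np.round(r['xyz'],3).tolist()) for c in('top','scene') for r in (cap(c,c+'3.png'),models.tip_of(c,'tool_c'))[1]])
print([(round(r['p'],2),np.round(r['xyz'],3).tolist()) for r in models.tip_of('scene','tool_c_tip')])
print(tgt([.587,.087,.16],12))
E
```

```text
time_s: 10.95
position: [0.4429, 0.3332, 0.2158]
tcp_rot: [[-0.966, 0.02, 0.259], [0.02, 1.0, -0.003], [-0.259, 0.002, -0.966]]
force: [-0.8, -0.5, -0.5]
opening: 0.449
grasp_force: 0.0
[(0.93, [0.261, 0.284, 0.015]), (0.9, [0.479, 0.335, 0.088]), (0.78, [0.721, -0.467, 0.007]), (0.75, [0.602, -0.095, 0.009]), (0.75, [0.584, 0.086, 0.01]), (0.5, [0.723, -0.07, 0.013]), (0.94, [0.724, -0.463, 0.006]), (0.83, [0.613, -0.089, 0.013]), (0.79, [0.476, 0.329, 0.083]), (0.7, [0.262, 0.292, 0.009]), (0.61, [0.586, 0.085, 0.013])]
[(0.81, [0.612, 0.325, 0.121])]
([-0.132, -0.2419, 0.0892], [-1.79, 14.6, -13.13])
```

```bash
python3 -m jog '[[0.45,-0.03,-0.05,0.01,-0.4,3,-3],[0.7,-0.06,-0.11,0.03,-0.8,6.5,-6],[0.7,-0.1,-0.17,0.055,-1.3,10.5,-9.5],[0.7,-0.12,-0.22,0.08,-1.8,14.6,-13.1],[0.7,-0.132,-0.243,0.089,-1.8,14.6,-13.1],[0.7,-0.132,-0.243,0.089,-1.8,14.6,-13.1],[0.7,-0.132,-0.243,0.089,-1.8,14.6,-13.1]]'
python3 -c "
from h import *
print(tgt([.5865,.086,.014],12))"
```

```text
time_s: 12.08
position: [0.5866, 0.0867, 0.1607]
tcp_rot: [[-0.978, -0.207, -0.0], [-0.207, 0.978, 0.002], [-0.0, 0.002, -1.0]]
force: [0.3, -0.6, -0.2]
opening: 0.698
grasp_force: 0.0
([0.0003, -0.001, 0.1467], [0.13, 0.01, -0.05])
```

```bash
python3 -m jog '[[0.7,0,-0.001,0.05,0,0,0],[0.7,0,-0.001,0.1,0,0,0],[0.7,0,-0.001,0.13,0,0,0],[0.7,0,-0.001,0.1465,0,0,0],[0.7,0,-0.001,0.1465,0,0,0],[0.7,0,-0.001,0.1465,0,0,0],[0,0,-0.001,0.1465,0,0,0],[0,0,-0.001,0.1465,0,0,0],[0,0,-0.001,0.1465,0,0,0],[0,0,-0.001,0.1465,0,0,0],[0,0,-0.001,0.1465,0,0,0],[0,0,-0.001,0.1465,0,0,0]]'
python3 -m jog '[[0,0,0,-0.03,0,0,0],[0,0,0,-0.09,0,0,0],[0,0,0,-0.15,0,0,0],[0,0,0,-0.19,0,0,0],[0,0,0,-0.19,0,0,0],[0,0,0,-0.19,0,0,0]]'
python3 -c "
from h import *
print(tgt([.4765,.396,.20],-1.2,14.7))"
```

```text
time_s: 13.58
position: [0.5881, 0.0858, 0.0154]
tcp_rot: [[-0.978, -0.208, 0.002], [-0.208, 0.978, 0.002], [-0.003, 0.001, -1.0]]
force: [0.0, 0.7, 1.5]
opening: 0.276
grasp_force: 30.0
time_s: 14.32
position: [0.5865, 0.0854, 0.204]
tcp_rot: [[-0.978, -0.208, -0.0], [-0.208, 0.978, 0.002], [-0.0, 0.002, -1.0]]
force: [-0.1, -0.4, -2.5]
opening: 0.272
grasp_force: 30.0
([0.043, 0.3266, 0.0046], [1.79, -14.64, 13.11])
```

```bash
python3 -m jog '[[0,0.006,0.04,0.004,0.2,-2,2],[0,0.013,0.1,0.004,0.5,-4,4],[0,0.022,0.16,0.004,1,-7,6.5],[0,0.03,0.22,0.004,1.3,-10,9],[0,0.038,0.28,0.004,1.6,-12.5,11],[0,0.043,0.31,0.004,1.8,-14.6,13.1],[0,0.043,0.3265,0.0045,1.8,-14.6,13.1],[0,0.043,0.3265,0.0045,1.8,-14.6,13.1],[0,0.043,0.3265,0.0045,1.8,-14.6,13.1],[0,0.043,0.3265,0.0045,1.8,-14.6,13.1]]'
python3 -c "
from h import *
print(tgt([.477,.396,.0865],-1.2,14.7))"
```

```text
time_s: 15.58
position: [0.4787, 0.3944, 0.2009]
tcp_rot: [[-0.967, 0.023, 0.255], [0.022, 1.0, -0.007], [-0.255, -0.001, -0.967]]
force: [0.4, -0.3, -1.1]
opening: 0.27
grasp_force: 30.0
([0.0309, 0.0016, 0.1102], [-0.07, 0.1, -0.11])
```

```bash
python3 -m jog '[[0,0.01,0.0015,0.03,0,0,0],[0,0.018,0.0015,0.06,0,0,0],[0,0.024,0.0015,0.085,0,0,0],[0,0.028,0.0015,0.1,0,0,0],[0,0.031,0.0015,0.1105,0,0,0],[0,0.031,0.0015,0.112,0,0,0],[0,0.031,0.0015,0.112,0,0,0],[0.45,0.031,0.0015,0.112,0,0,0],[0.45,0.031,0.0015,0.112,0,0,0],[0.45,0.031,0.0015,0.112,0,0,0],[0.45,0.031,0.0015,0.08,0,0,0],[0.45,0.031,0.0015,0.03,0,0,0],[0.45,0.031,0.0015,-0.02,0,0,0],[0.45,0.031,0.0015,-0.02,0,0,0]]'
python3 - <<'E'
from h import *
for c in('top','scene'):
    cap(c); print([(round(r['p'],2),np.round(r['xyz'],3).tolist()) for t in('tool_a','tool_c_tip') for r in models.tip_of(c,t)])
print(tgt([.608,-.093,.2],11.5))
E
```

```text
time_s: 17.32
position: [0.4441, 0.4, 0.2169]
tcp_rot: [[-0.965, 0.02, 0.263], [0.02, 1.0, -0.0], [-0.263, 0.005, -0.965]]
force: [0.1, -0.4, 0.7]
opening: 0.447
grasp_force: 0.0
[(0.74, [0.6, 0.395, 0.117]), (0.73, [0.476, 0.398, 0.081]), (0.71, [0.722, -0.468, 0.008]), (0.64, [0.479, 0.334, 0.084]), (0.63, [0.606, -0.093, 0.008]), (0.6, [0.26, 0.283, 0.015]), (0.9, [0.609, 0.334, 0.121]), (0.68, [0.606, -0.34, 0.183])]
[(0.84, [0.722, -0.463, 0.007]), (0.79, [0.609, -0.093, 0.01]), (0.68, [0.475, 0.331, 0.088]), (0.65, [0.259, 0.287, 0.008]), (0.62, [0.476, 0.397, 0.088]), (0.61, [0.614, 0.326, 0.119]), (0.16, [0.607, -0.093, 0.015])]
([-0.1673, -0.4869, 0.056], [-1.75, 14.6, -12.63])
```

```bash
python3 -m jog '[[0.45,-0.02,-0.05,0.005,-0.3,2,-2],[0.7,-0.04,-0.11,0.01,-0.6,5,-4],[0.7,-0.065,-0.17,0.02,-0.8,8,-6],[0.7,-0.085,-0.23,0.03,-1,11,-8],[0.7,-0.11,-0.29,0.04,-1.4,14.6,-11],[0.7,-0.14,-0.35,0.05,-1.8,14.6,-12.6],[0.7,-0.16,-0.41,0.056,-1.8,14.6,-12.6],[0.7,-0.167,-0.46,0.056,-1.8,14.6,-12.6],[0.7,-0.167,-0.487,0.056,-1.8,14.6,-12.6],[0.7,-0.167,-0.487,0.056,-1.8,14.6,-12.6],[0.7,-0.167,-0.487,0.056,-1.8,14.6,-12.6]]'
python3 -c "
from h import *
print(tgt([.6075,-.0935,.014],11.5))"
```

```text
time_s: 19.0
position: [0.6077, -0.0916, 0.2]
tcp_rot: [[-0.98, -0.199, 0.0], [-0.199, 0.98, 0.004], [-0.001, 0.004, -1.0]]
force: [0.5, 0.2, -0.3]
opening: 0.702
grasp_force: 0.0
([0.0007, -0.0025, 0.186], [0.23, 0.06, -0.01])
```

```bash
python3 -m jog '[[0.7,0.0005,-0.002,0.05,0,0,0],[0.7,0.0005,-0.002,0.1,0,0,0],[0.7,0.0005,-0.002,0.15,0,0,0],[0.7,0.0005,-0.002,0.175,0,0,0],[0.7,0.0005,-0.002,0.186,0,0,0],[0.7,0.0005,-0.002,0.186,0,0,0],[0.7,0.0005,-0.002,0.186,0,0,0],[0,0.0005,-0.002,0.186,0,0,0],[0,0.0005,-0.002,0.186,0,0,0],[0,0.0005,-0.002,0.186,0,0,0],[0,0.0005,-0.002,0.186,0,0,0],[0,0.0005,-0.002,0.186,0,0,0],[0,0.0005,-0.002,0.186,0,0,0]]'
python3 -m jog '[[0,0,0,-0.03,0,0,0],[0,0,0,-0.09,0,0,0],[0,0,0,-0.15,0,0,0],[0,0,0,-0.19,0,0,0],[0,0,0,-0.19,0,0,0],[0,0,0,-0.19,0,0,0]]'
python3 -c "
from h import *
print(tgt([.4745,.267,.20],-1.2,14.7))"
```

```text
time_s: 20.62
position: [0.6087, -0.0939, 0.0152]
tcp_rot: [[-0.98, -0.199, 0.002], [-0.199, 0.98, 0.003], [-0.003, 0.002, -1.0]]
force: [-0.4, 0.6, 0.6]
opening: 0.274
grasp_force: 30.0
time_s: 21.38
position: [0.607, -0.0941, 0.2038]
tcp_rot: [[-0.98, -0.199, -0.0], [-0.199, 0.98, 0.004], [-0.0, 0.004, -1.0]]
force: [0.3, -0.3, -2.8]
opening: 0.268
grasp_force: 30.0
([0.0579, 0.3803, 0.0051], [1.84, -14.64, 12.6])
```

```bash
python3 -m jog '[[0,0.006,0.04,0.005,0.2,-2,2],[0,0.014,0.1,0.005,0.5,-4,4],[0,0.024,0.16,0.005,1,-6.5,6],[0,0.033,0.22,0.005,1.3,-9,8],[0,0.042,0.28,0.005,1.6,-11.5,10],[0,0.052,0.34,0.005,1.8,-14.6,12.6],[0,0.058,0.38,0.005,1.8,-14.6,12.6],[0,0.058,0.38,0.005,1.8,-14.6,12.6],[0,0.058,0.38,0.005,1.8,-14.6,12.6],[0,0.058,0.38,0.005,1.8,-14.6,12.6],[0,0.058,0.38,0.005,1.8,-14.6,12.6]]'
python3 -c "
from h import *
print(tgt([.4755,.267,.0865],-1.2,14.7))"
```

```text
time_s: 22.75
position: [0.4762, 0.2651, 0.2005]
tcp_rot: [[-0.967, 0.023, 0.255], [0.022, 1.0, -0.006], [-0.255, -0.0, -0.967]]
force: [-0.5, -0.3, -0.5]
opening: 0.273
grasp_force: 30.0
([0.0298, 0.0019, 0.1101], [-0.06, 0.09, -0.11])
```

```bash
python3 -m jog '[[0,0.01,0.0015,0.03,0,0,0],[0,0.018,0.0015,0.06,0,0,0],[0,0.024,0.0015,0.085,0,0,0],[0,0.028,0.0015,0.1,0,0,0],[0,0.03,0.0015,0.1105,0,0,0],[0,0.03,0.0015,0.112,0,0,0],[0,0.03,0.0015,0.112,0,0,0],[0.45,0.03,0.0015,0.112,0,0,0],[0.45,0.03,0.0015,0.112,0,0,0],[0.45,0.03,0.0015,0.112,0,0,0],[0.45,0.03,0.0015,0.08,0,0,0],[0.45,0.03,0.0015,0.03,0,0,0],[0.45,0.03,0.0015,-0.02,0,0,0],[0.45,0.03,0.0015,-0.02,0,0,0]]'
python3 - <<'E'
from h import *
for c in('top','scene'):
    p,d,i=cap(c,c+'4.png'); print(c,[(t,round(r['p'],2),np.round(r['xyz'],3).tolist()) for t in('tool_a','jaw','key','cone','nut') for r in models.tip_of(c,t)])
[print('  ',*x) for t in('jaw','key','cone') for x in lie('scene',t,3)]
a=cv2.resize(cv2.imread('pics/top4.png')[150:270,80:320],(800,400),interpolation=cv2.INTER_CUBIC); cv2.imwrite('pics/c4.png',a)
E
```

```text
time_s: 24.5
position: [0.443, 0.2696, 0.2162]
tcp_rot: [[-0.965, 0.02, 0.263], [0.02, 1.0, -0.002], [-0.263, 0.003, -0.965]]
force: [-0.3, -0.2, -0.7]
opening: 0.455
grasp_force: 0.0
top [('tool_a', 0.77, [0.26, 0.284, 0.016]), ('tool_a', 0.76, [0.474, 0.396, 0.083]), ('tool_a', 0.67, [0.481, 0.333, 0.085]), ('tool_a', 0.59, [0.724, -0.466, 0.012]), ('tool_a', 0.48, [0.471, 0.266, 0.086]), ('jaw', 0.54, [0.335, 0.123, 0.0]), ('jaw', 0.47, [0.448, 0.127, -0.002]), ('jaw', 0.44, [0.538, -0.329, 0.06]), ('key', 0.66, [0.43, -0.044, -0.002]), ('cone', 0.41, [0.442, -0.142, 0.005]), ('nut', 0.45, [0.605, -0.336, 0.184]), ('nut', 0.18, [0.474, 0.402, 0.081])]
scene [('tool_a', 0.81, [0.722, -0.464, 0.01]), ('tool_a', 0.68, [0.479, 0.332, 0.082]), ('tool_a', 0.64, [0.475, 0.27, 0.087]), ('tool_a', 0.59, [0.262, 0.285, 0.01]), ('tool_a', 0.51, [0.477, 0.396, 0.086]), ('tool_a', 0.45, [0.604, -0.338, 0.179]), ('jaw', 0.68, [0.33, 0.125, -0.002]), ('jaw', 0.58, [0.448, 0.125, -0.005]), ('key', 0.58, [0.428, -0.048, 0.0]), ('cone', 0.43, [0.442, -0.136, -0.002]), ('cone', 0.39, [0.474, 0.395, 0.085])]
   0.64 med [0.447, 0.1213, 0.0139] rect [428. 123.] [84. 28.] 3.1 pca 14.7 z [0.002 0.014 0.027] bgr [138. 152. 161.]
   0.41 med [0.3404, 0.1118, 0.015] rect [334. 122.] [27. 48.] 20.3 pca -77.1 z [0.003 0.015 0.026] bgr [127. 117. 207.]
   0.52 med [0.4184, -0.0491, 0.0091] rect [422. -53.] [41. 79.] 72.7 pca -2.1 z [-0.001  0.009  0.012] bgr [118. 132. 146.]
   0.37 med [0.5617, -0.3335, 0.1499] rect [ 367. -324.] [493. 269.] 5.5 pca 80.1 z [0.069 0.15  0.214] bgr [ 81. 127. 156.]
   0.47 med [0.4528, -0.1448, 0.0219] rect [ 452. -145.] [29. 20.] 79.1 pca 80.7 z [0.005 0.022 0.037] bgr [138. 150. 155.]
```

View pics/c4.png

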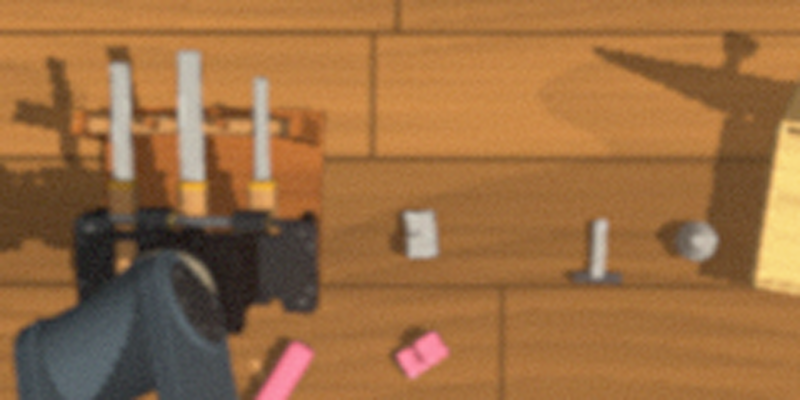

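View pics/scene4.png

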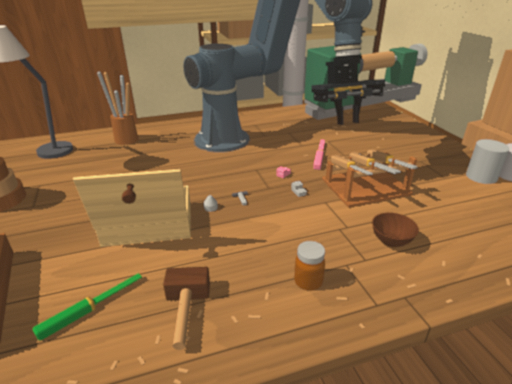

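Tools lie in all three places (crop columns 120, 190 and 262). The cone was knocked to about (0.442, -0.139), at crop (696,240). Fittings next, jaw first, with a wrist look.

```bash
python3 -c "
from h import *
print(tgt([.50,.126,.22],7))"
```

```text
([-0.0612, -0.1413, 0.0085], [-1.07, 14.8, -8.14])
```

```bash
python3 -m jog '[[0.7,-0.02,-0.05,0,-0.3,5,-3],[0.7,-0.04,-0.1,0.004,-0.7,10,-5],[0.7,-0.061,-0.141,0.0085,-1.1,14.8,-8],[0.7,-0.061,-0.141,0.0085,-1.1,14.8,-8],[0.7,-0.061,-0.141,0.0085,-1.1,14.8,-8],[0.7,-0.061,-0.141,0.0085,-1.1,14.8,-8]]'
python3 - <<'E'
from h import *
p,d,i=cap('wrist','w5.png')
for t in ['jaw','key','cone']:
    print(t,[(round(r['p'],2),np.round(r['xyz'],3).tolist()) for r in models.tip_of('wrist',t)][:4])
    [print('  ',*x) for x in lie('wrist',t,3)]
# jaw heights
v,u=np.nonzero(d>0);P=world(d,i,u,v);m=(abs(P[:,0]-.446)<.04)&(abs(P[:,1]-.126)<.04)&(P[:,2]>.009)
Q=P[m]; 
for lo,hi in((.009,.019),(.021,.03)):
    q=Q[(Q[:,2]>lo)&(Q[:,2]<hi)]; print(len(q),q.mean(0).round(4),cv2.minAreaRect((q[:,:2]*1000).astype(np.float32)))
print(cv2.minAreaRect((Q[:,:2]*1000).astype(np.float32)))
E
```

```text
time_s: 26.15
position: [0.4984, 0.1273, 0.2197]
tcp_rot: [[-0.993, -0.121, -0.001], [-0.121, 0.993, 0.001], [0.001, 0.001, -1.0]]
force: [-0.1, -0.4, 1.0]
opening: 0.706
grasp_force: 0.0
jaw [(0.87, [0.447, 0.132, -0.003]), (0.75, [0.328, 0.127, -0.002])]
   0.81 med [0.4445, 0.126, 0.025] rect [448. 128.] [46. 28.] 6.9 pca 6.3 z [0.013 0.025 0.027] bgr [191. 202. 207.]
key [(0.89, [0.432, -0.049, -0.004])]
   0.81 med [0.4159, -0.0448, 0.0105] rect [430. -47.] [47. 61.] 86.4 pca -1.7 z [0.004 0.01  0.012] bgr [144. 153. 161.]
cone [(0.75, [0.44, -0.142, 0.001])]
   0.64 med [0.4395, -0.1307, 0.0228] rect [ 440. -136.] [37. 29.] 6.9 pca 3.2 z [0.004 0.023 0.037] bgr [114. 123. 129.]
435 [0.4575 0.1278 0.0142] ((457.5349426269531, 127.93899536132812), (19.929664611816406, 24.532915115356445), 6.950134754180908)
545 [0.4353 0.1249 0.0261] ((435.3619689941406, 124.96053314208984), (21.562030792236328, 25.45905876159668), 6.917728900909424)
((454.6473083496094, 126.00055694580078), (62.69163131713867, 79.99703979492188), 0.000613849435467273)
```

View pics/w5.png

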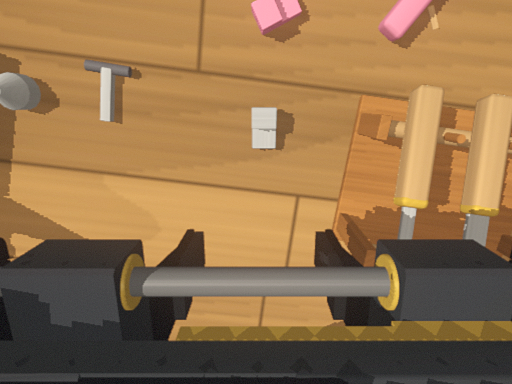

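```bash
python3 -c "
from h import *
print(tgt([.441,.126,.016],6.9))"
```

```text
([0.0584, 0.0064, 0.2039], [0.05, 0.0, -0.02])
```

```bash
python3 -m jog '[[0.7,0.04,0.006,0.03,0,0,0],[0.7,0.0585,0.0065,0.08,0,0,0],[0.7,0.0585,0.0065,0.14,0,0,0],[0.7,0.0585,0.0065,0.18,0,0,0],[0.7,0.0585,0.0065,0.204,0,0,0],[0.7,0.0585,0.0065,0.204,0,0,0],[0.7,0.0585,0.0065,0.204,0,0,0],[0,0.0585,0.0065,0.204,0,0,0],[0,0.0585,0.0065,0.204,0,0,0],[0,0.0585,0.0065,0.204,0,0,0],[0,0.0585,0.0065,0.204,0,0,0],[0,0.0585,0.0065,0.204,0,0,0],[0,0.0585,0.0065,0.204,0,0,0]]'
python3 -m jog '[[0,0,0,-0.03,0,0,0],[0,0,0,-0.09,0,0,0],[0,0,0,-0.13,0,0,0],[0,0,0,-0.13,0,0,0],[0,0,0,-0.13,0,0,0]]'
python3 -c "
from h import *
print(tgt([.475,-.262,.14],-8))"
```

```text
time_s: 28.28
position: [0.441, 0.1259, 0.0161]
tcp_rot: [[-0.993, -0.119, 0.0], [-0.119, 0.993, 0.001], [-0.0, 0.001, -1.0]]
force: [0.7, 0.1, 4.5]
opening: 0.297
grasp_force: 30.0
time_s: 28.9
position: [0.44, 0.1258, 0.1451]
tcp_rot: [[-0.993, -0.119, -0.002], [-0.119, 0.993, 0.001], [0.002, 0.001, -1.0]]
force: [-0.1, -0.3, -1.2]
opening: 0.294
grasp_force: 30.0
([0.0115, -0.3892, 0.0048], [0.04, -0.11, 14.85])
```

```bash
python3 -m jog '[[0,0.002,-0.05,0.004,0,0,2],[0,0.004,-0.11,0.004,0,0,4],[0,0.006,-0.17,0.004,0,0,7],[0,0.008,-0.23,0.004,0,0,10],[0,0.01,-0.29,0.004,0,0,13],[0,0.0115,-0.35,0.004,0,0,14.8],[0,0.0115,-0.389,0.005,0,0,14.8],[0,0.0115,-0.389,0.005,0,0,14.8],[0,0.0115,-0.389,0.005,0,0,14.8]]'
python3 -m jog '[[0,0,0,0.03,0,0,0],[0,0,0,0.07,0,0,0],[0,0,0,0.1,0,0,0],[0,0,0,0.108,0,0,0],[0,0,0,0.108,0,0,0],[0,0,0,0.108,0,0,0],[0.5,0,0,0.108,0,0,0],[0.5,0,0,0.108,0,0,0],[0.5,0,0,0.108,0,0,0],[0.5,0,0,0.08,0,0,0],[0.5,0,0,0.02,0,0,0],[0.5,0,0,-0.03,0,0,0],[0.5,0,0,-0.06,0,0,0],[0.5,0,0,-0.06,0,0,0]]'
python3 - <<'E'
from h import *
p,d,i=cap('wrist','w6.png')
for t in ['key','cone','jaw']:
    print(t,[(round(r['p'],2),np.round(r['xyz'],3).tolist()) for r in models.tip_of('wrist',t)][:4])
p,d,i=cap('top')
for t in ['key','cone','jaw']:
    print(t,[(round(r['p'],2),np.round(r['xyz'],3).tolist()) for r in models.tip_of('top',t)][:4])
print(tgt([.48,-.06,.2],0))
E
```

```text
time_s: 30.02
position: [0.4744, -0.2602, 0.1385]
tcp_rot: [[-0.99, 0.139, -0.004], [0.139, 0.99, 0.005], [0.005, 0.004, -1.0]]
force: [0.6, 0.5, -0.3]
opening: 0.295
grasp_force: 30.0
time_s: 31.78
position: [0.4773, -0.2629, 0.2034]
tcp_rot: [[-0.99, 0.138, 0.005], [0.138, 0.99, -0.003], [-0.005, -0.003, -1.0]]
force: [0.3, 0.1, -0.2]
opening: 0.501
grasp_force: 0.0
key [(0.88, [0.432, -0.047, -0.002])]
cone [(0.29, [0.478, -0.257, 0.005])]
jaw [(0.57, [0.481, -0.255, 0.003])]
key [(0.57, [0.43, -0.045, -0.002])]
cone [(0.51, [0.442, -0.144, 0.002]), (0.38, [0.735, -0.256, -0.002])]
jaw [(0.38, [0.332, 0.123, -0.0]), (0.16, [0.604, -0.34, 0.184])]
([0.0234, 0.2002, -0.0001], [0.13, -0.13, -7.94])
```

```bash
python3 -m jog '[[0.5,0.006,0.05,0,0,0,-2],[0.5,0.014,0.11,0,0,0,-5],[0.5,0.02,0.16,0,0,0,-8],[0.5,0.02,0.17,0,0,0,-8],[0.5,0.02,0.17,0,0,0,-8],[0.5,0.02,0.17,0,0,0,-8]]'
python3 - <<'E'
from h import *
p,d,i=cap('wrist','w7.png')
for t in ['key','cone']:
    print(t,[(round(r['p'],2),np.round(r['xyz'],3).tolist()) for r in models.tip_of('wrist',t)][:4])
v,u=np.nonzero(d>0);P=world(d,i,u,v)
m=(abs(P[:,0]-.43)<.05)&(abs(P[:,1]+.046)<.04)&(P[:,2]>.006)&(P[:,2]<.02);Q=P[m];print(len(Q),np.median(Q,0))
for x in np.arange(.385,.475,.008):
    q=Q[abs(Q[:,0]-x)<.004]
    if len(q): print(x.round(3),len(q),q[:,1].min().round(4),q[:,1].max().round(4),q[:,1].mean().round(4),np.median(q[:,2]).round(4))
m=(abs(P[:,0]-.442)<.05)&(abs(P[:,1]+.14)<.035)&(P[:,2]>.01);Q=P[m];print('cone',len(Q),Q.min(0).round(3),Q.max(0).round(3),Q[Q[:,2]>.033].mean(0).round(4))
E
```

```text
time_s: 32.92
position: [0.4802, -0.092, 0.2007]
tcp_rot: [[-1.0, 0.0, 0.0], [0.0, 1.0, 0.0], [-0.0, 0.0, -1.0]]
force: [0.5, 0.1, 0.3]
opening: 0.502
grasp_force: 0.0
key [(0.75, [0.432, -0.044, -0.002])]
cone [(0.67, [0.442, -0.141, 0.002])]
989 [ 0.41167359 -0.04715863  0.01073492]
0.401 256 -0.0688 -0.0234 -0.0472 0.0103
0.409 251 -0.0687 -0.023 -0.0452 0.0105
0.417 88 -0.052 -0.0412 -0.0468 0.0111
0.425 87 -0.0523 -0.0412 -0.047 0.011
0.433 78 -0.0525 -0.0418 -0.0473 0.011
0.441 84 -0.0528 -0.0416 -0.0475 0.0109
0.449 83 -0.053 -0.0422 -0.0477 0.0109
0.457 62 -0.0529 -0.0421 -0.048 0.0109
cone 28641 [ 0.422 -0.173  0.01 ] [ 0.491 -0.105  0.305] [ 0.4534 -0.1298  0.2788]
```

View pics/w7.png

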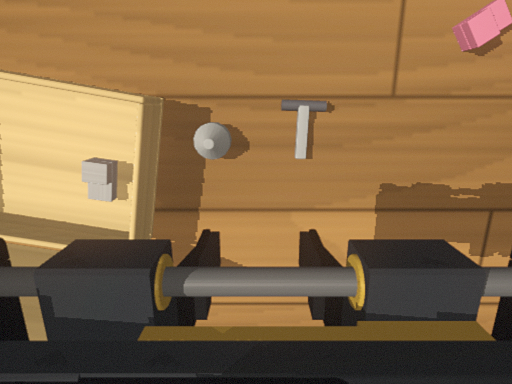

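The picture shows the jaw in the box (100,178), the cone at (212,140) and the key at (303,130) on the bench.

```bash
python3 -m jog '[[0.5,0.02,0.03,0.04,0,0,1.7],[0.5,0.048,0.045,0.09,0,0,1.7],[0.5,0.048,0.045,0.14,0,0,1.7],[0.5,0.048,0.045,0.175,0,0,1.7],[0.5,0.048,0.045,0.187,0,0,1.7],[0.5,0.048,0.045,0.187,0,0,1.7],[0.5,0.048,0.045,0.187,0,0,1.7],[0,0.048,0.045,0.187,0,0,1.7],[0,0.048,0.045,0.187,0,0,1.7],[0,0.048,0.045,0.187,0,0,1.7],[0,0.048,0.045,0.187,0,0,1.7],[0,0.048,0.045,0.187,0,0,1.7],[0,0.048,0.045,0.187,0,0,1.7],[0,0.048,0.045,0.187,0,0,1.7]]'
python3 -m jog '[[0,0,0,-0.03,0,0,0],[0,0,0,-0.09,0,0,0],[0,0,0,-0.13,0,0,0],[0,0,0,-0.13,0,0,0],[0,0,0,-0.13,0,0,0]]'
python3 -c "
from h import *
print(tgt([.44,-.315,.14],-8))"
```

```text
time_s: 34.83
position: [0.4317, -0.0456, 0.0139]
tcp_rot: [[-1.0, 0.029, 0.0], [0.029, 1.0, 0.001], [-0.0, 0.001, -1.0]]
force: [0.2, 1.3, 3.9]
opening: 0.124
grasp_force: 30.0
time_s: 35.45
position: [0.4308, -0.0454, 0.1431]
tcp_rot: [[-1.0, 0.029, -0.002], [0.029, 1.0, 0.001], [0.002, 0.001, -1.0]]
force: [0.6, 0.8, -0.1]
opening: 0.125
grasp_force: 30.0
([-0.0169, -0.2692, 0.0027], [0.07, -0.1, 6.36])
```

```bash
python3 -m jog '[[0,-0.003,-0.05,0.002,0,0,2],[0,-0.006,-0.11,0.002,0,0,4],[0,-0.01,-0.17,0.002,0,0,6],[0,-0.014,-0.23,0.002,0,0,6.4],[0,-0.017,-0.269,0.002,0,0,6.4],[0,-0.017,-0.269,0.002,0,0,6.4],[0,-0.017,-0.269,0.002,0,0,6.4],[0,-0.017,-0.269,0.002,0,0,6.4]]'
python3 -m jog '[[0,0,0,0.03,0,0,0],[0,0,0,0.07,0,0,0],[0,0,0,0.1,0,0,0],[0,0,0,0.112,0,0,0],[0,0,0,0.112,0,0,0],[0,0,0,0.112,0,0,0],[0.35,0,0,0.112,0,0,0],[0.35,0,0,0.112,0,0,0],[0.35,0,0,0.112,0,0,0],[0.35,0,0,0.08,0,0,0],[0.35,0,0,0.02,0,0,0],[0.35,0,0,-0.03,0,0,0],[0.35,0,0,-0.06,0,0,0],[0.35,0,0,-0.06,0,0,0]]'
python3 - <<'E'
from h import *
for c in('wrist','top','scene'):
  p,d,i=cap(c)
  for t in ['key','cone','jaw']:
    print(c,t,[(round(r['p'],2),np.round(r['xyz'],3).tolist()) for r in models.tip_of(c,t)][:4])
print(tgt([.442,-.141,.2],-2))
E
```

```text
time_s: 36.45
position: [0.4402, -0.313, 0.1405]
tcp_rot: [[-0.99, 0.139, -0.002], [0.139, 0.99, 0.004], [0.003, 0.003, -1.0]]
force: [-0.0, 0.0, -1.8]
opening: 0.125
grasp_force: 30.0
time_s: 38.2
position: [0.442, -0.3163, 0.2043]
tcp_rot: [[-0.99, 0.14, 0.004], [0.14, 0.99, -0.004], [-0.005, -0.003, -1.0]]
force: [0.3, 0.7, 0.1]
opening: 0.351
grasp_force: 0.0
wrist key [(0.93, [0.44, -0.315, 0.004])]
wrist cone [(0.81, [0.44, -0.142, 0.004])]
wrist jaw [(0.66, [0.48, -0.257, 0.007])]
top key []
top cone [(0.64, [0.443, -0.14, 0.002]), (0.42, [0.472, 0.273, 0.086])]
top jaw [(0.49, [0.335, 0.123, 0.0]), (0.4, [0.482, -0.261, 0.004])]
scene key [(0.64, [0.787, 0.001, 0.003])]
scene cone [(0.72, [0.443, -0.138, 0.001])]
scene jaw [(0.43, [0.328, 0.126, -0.002])]
([0.0232, 0.1725, 0.0014], [0.08, -0.04, -6.04])
```

```bash
python3 -m jog '[[0.6,0.008,0.05,0,0,0,-2],[0.6,0.016,0.11,0,0,0,-4],[0.6,0.023,0.16,0,0,0,-6],[0.6,0.0232,0.173,0.001,0,0,-6],[0.6,0.0232,0.173,0.001,0,0,-6],[0.6,0.0232,0.173,0.001,0,0,-6]]'
python3 -c "
from h import *
print(tgt([.442,-.140,.014],-2))"
```

```text
time_s: 39.55
position: [0.4429, -0.1421, 0.2008]
tcp_rot: [[-0.999, 0.037, 0.001], [0.037, 0.999, -0.0], [-0.001, -0.0, -1.0]]
force: [0.1, 0.5, -0.8]
opening: 0.598
grasp_force: 0.0
([0.0012, 0.0021, 0.1868], [-0.02, 0.06, -0.09])
```

```bash
python3 -m jog '[[0.6,0.001,0.002,0.05,0,0,0],[0.6,0.001,0.002,0.1,0,0,0],[0.6,0.001,0.002,0.15,0,0,0],[0.6,0.001,0.002,0.175,0,0,0],[0.6,0.001,0.002,0.187,0,0,0],[0.6,0.001,0.002,0.187,0,0,0],[0.6,0.001,0.002,0.187,0,0,0],[0,0.001,0.002,0.187,0,0,0],[0,0.001,0.002,0.187,0,0,0],[0,0.001,0.002,0.187,0,0,0],[0,0.001,0.002,0.187,0,0,0],[0,0.001,0.002,0.187,0,0,0]]'
python3 -m jog '[[0,0,0,-0.03,0,0,0],[0,0,0,-0.09,0,0,0],[0,0,0,-0.13,0,0,0],[0,0,0,-0.13,0,0,0],[0,0,0,-0.13,0,0,0]]'
python3 -c "
from h import *
print(tgt([.485,-.368,.15],-8))"
```

```text
time_s: 41.05
position: [0.4418, -0.1388, 0.0143]
tcp_rot: [[-0.999, 0.035, 0.002], [0.035, 0.999, -0.0], [-0.002, -0.0, -1.0]]
force: [0.8, -1.0, 5.7]
opening: 0.426
grasp_force: 30.0
time_s: 41.68
position: [0.4403, -0.1379, 0.143]
tcp_rot: [[-0.999, 0.036, -0.002], [0.036, 0.999, 0.002], [0.002, 0.002, -1.0]]
force: [-0.7, 0.1, -2.0]
opening: 0.422
grasp_force: 30.0
([-0.0528, -0.2284, -0.0075], [0.1, -0.11, 5.96])
```

```bash
python3 -m jog '[[0,-0.01,-0.05,-0.0075,0,0,2],[0,-0.02,-0.11,-0.0075,0,0,4],[0,-0.035,-0.17,-0.0075,0,0,6],[0,-0.05,-0.22,-0.0075,0,0,6],[0,-0.053,-0.228,-0.0075,0,0,6],[0,-0.053,-0.228,-0.0075,0,0,6],[0,-0.053,-0.228,-0.0075,0,0,6]]'
python3 -m jog '[[0,0,0,0.03,0,0,0],[0,0,0,0.07,0,0,0],[0,0,0,0.11,0,0,0],[0,0,0,0.123,0,0,0],[0,0,0,0.123,0,0,0],[0,0,0,0.123,0,0,0],[0.6,0,0,0.123,0,0,0],[0.6,0,0,0.123,0,0,0],[0.6,0,0,0.123,0,0,0],[0.6,0,0,0.08,0,0,0],[0.6,0,0,0.02,0,0,0],[0.6,0,0,-0.03,0,0,0],[0.6,0,0,-0.06,0,0,0],[0.6,0,0,-0.06,0,0,0]]'
python3 - <<'E'
from h import *
for c in('wrist','top'):
  p,d,i=cap(c,c+'8.png')
  for t in ['key','cone','jaw']+(['lid_hinge','lid_handle','fittings_box'] if c=='top' else []):
    print(c,t,[(round(r['p'],2),np.round(r['xyz'],3).tolist()) for r in models.tip_of(c,t)][:4])
v,u=np.nonzero(d>0);P=world(d,i,u,v)
for z in np.arange(.075,.215,.02):
    q=P[(abs(P[:,2]-z)<.008)&(abs(P[:,1]+.40)<.03)&(P[:,0]>.515)&(P[:,0]<.62)]
    if len(q): print(z.round(3),len(q),q.mean(0).round(4))
E
```

```text
time_s: 42.55
position: [0.485, -0.3657, 0.1495]
tcp_rot: [[-0.99, 0.139, -0.003], [0.139, 0.99, 0.005], [0.004, 0.004, -1.0]]
force: [-0.0, 0.3, -1.6]
opening: 0.424
grasp_force: 30.0
time_s: 44.3
position: [0.4873, -0.3696, 0.2142]
tcp_rot: [[-0.99, 0.14, 0.005], [0.14, 0.99, -0.004], [-0.005, -0.004, -1.0]]
force: [-0.1, 0.2, -0.0]
opening: 0.601
grasp_force: 0.0
wrist key [(0.76, [0.441, -0.314, 0.005])]
wrist cone [(0.96, [0.488, -0.37, 0.005])]
wrist jaw [(0.89, [0.479, -0.257, 0.006])]
top key [(0.48, [0.444, -0.315, 0.003])]
top cone []
top jaw [(0.7, [0.334, 0.122, 0.002]), (0.57, [0.481, -0.261, 0.004])]
top lid_hinge [(0.58, [0.533, -0.329, 0.063])]
top lid_handle [(0.64, [0.605, -0.338, 0.183])]
top fittings_box [(0.96, [0.458, -0.313, -0.0]), (0.7, [0.477, 0.332, 0.001])]
0.115 7 [ 0.5395 -0.3946  0.118 ]
0.135 17 [ 0.5446 -0.3858  0.134 ]
0.155 15 [ 0.5489 -0.3828  0.1538]
0.175 19 [ 0.5529 -0.3846  0.1746]
0.195 22 [ 0.5577 -0.3838  0.1948]
0.215 44 [ 0.5642 -0.3863  0.2148]
```

View pics/wrist8.png

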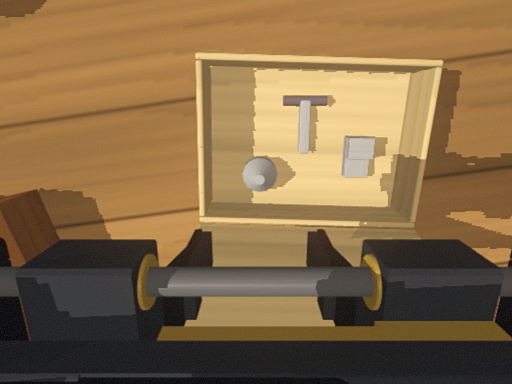

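All three fittings lie in the box: cone (260,173), key (305,120), jaw (358,155). Now to shut the lid. With the fingers closed, I'll push from behind, 50 mm to the side of the knob.

```bash
python3 -m jog '[[0,0,0,-0.06,0,0,0],[0,0,0,-0.1,0,0,0],[0,-0.04,0.04,-0.1,0,0,0],[0,-0.09,0.08,-0.1,0,0,0],[0,-0.135,0.1,-0.1,0,0,0],[0,-0.135,0.1,-0.1,0,0,0],[0,-0.135,0.1,-0.1,0,0,0]]'
python3 -c "
from h import *
print(tgt([.634,-.287,.178],-8))"
```

```text
time_s: 45.72
position: [0.633, -0.2882, 0.3103]
tcp_rot: [[-0.99, 0.14, -0.002], [0.14, 0.99, 0.001], [0.002, 0.001, -1.0]]
force: [-0.2, -0.6, -0.2]
opening: 0.007
grasp_force: 0.0
([-0.0011, 0.0012, 0.1323], [0.05, -0.12, -0.02])
```

```bash
python3 -m jog '[[0,0,0.001,0.05,0,0,0],[0,0,0.001,0.1,0,0,0],[0,0,0.001,0.132,0,0,0],[0,0,0.001,0.132,0,0,0],[0,0,0.001,0.132,0,0,0]]'
python3 -m jog '[[0,0.015,0,0,0,0,0],[0,0.027,0,0,0,0,0],[0,0.037,0,0,0,0,0],[0,0.047,0,0,0,0,0],[0,0.057,0,0,0,0,0],[0,0.066,0,0.001,0,0,0],[0,0.073,0,0.002,0,0,0],[0,0.081,0,0.002,0,0,0],[0,0.091,0,0.003,0,0,0],[0,0.101,0,0.004,0,0,0],[0,0.101,0,0.004,0,0,0]]'
python3 -c "
from h import *
print(tgt([.545-.0405*.99,-.2745+.0405*.139,.164],-8)); cap('scene','s9.png')"
```

```text
time_s: 46.35
position: [0.634, -0.2885, 0.1809]
tcp_rot: [[-0.99, 0.141, 0.002], [0.141, 0.99, -0.001], [-0.002, -0.001, -1.0]]
force: [-0.3, -0.1, 1.0]
opening: 0.002
grasp_force: 0.0
time_s: 47.72
position: [0.5322, -0.2726, 0.1746]
tcp_rot: [[-0.99, 0.14, -0.003], [0.14, 0.99, 0.002], [0.003, 0.001, -1.0]]
force: [0.4, 0.5, 0.3]
opening: 0.005
grasp_force: 0.0
([0.0275, -0.0001, 0.0107], [0.08, -0.17, -0.04])
```

View pics/s9.png

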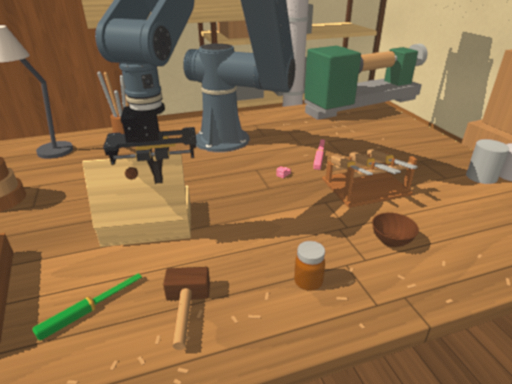

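The lid follows the fingers (at pixel 157,175), past upright and leaning over the box. Carrying on along the arc.

```bash
python3 -m jog '[[0,0.01,0,0.003,0,0,0],[0,0.02,0,0.007,0,0,0],[0,0.0285,0,0.0106,0,0,0],[0,0.037,0,0.0165,0,0,0],[0,0.046,0,0.0226,0,0,0],[0,0.054,0,0.03,0,0,0],[0,0.061,0,0.0376,0,0,0],[0,0.067,0,0.0465,0,0,0],[0,0.072,0,0.0556,0,0,0],[0,0.076,0,0.065,0,0,0],[0,0.08,0,0.075,0,0,0],[0,0.082,0,0.083,0,0,0],[0,0.0835,0,0.09,0,0,0],[0,0.0835,0,0.0956,0,0,0],[0,0.0835,0,0.0965,0,0,0],[0,0.0835,0,0.0965,0,0,0]]'
```

```text
time_s: 49.78
position: [0.4509, -0.2612, 0.0798]
tcp_rot: [[-0.99, 0.139, -0.001], [0.139, 0.99, 0.0], [0.001, 0.0, -1.0]]
force: [-2.6, 1.6, 11.3]
opening: 0.002
grasp_force: 5.7
```

```bash
python3 -m jog '[[0,0,0,0.001,0,0,0],[0,0,0,0.002,0,0,0],[0,0,0,0.002,0,0,0],[0,0,0,0.002,0,0,0]]'
python3 -m jog '[[0,0,0,-0.03,0,0,0],[0,0,0,-0.09,0,0,0],[0,0.02,0.05,-0.15,0,0,0],[0,0.02,0.11,-0.17,0,0,0],[0,0.02,0.17,-0.17,0,0,0],[0,0.02,0.23,-0.17,0,0,0],[0,0.02,0.23,-0.17,0,0,0],[0,0.02,0.23,-0.17,0,0,0]]'
python3 - <<'E'
from h import *
p,d,i=cap('top','t10.png')
v,u=np.nonzero(d>0);P=world(d,i,u,v)
for x in(.40,.42,.44,.46,.48,.50,.52):
    q=P[(abs(P[:,0]-x)<.008)&((abs(P[:,1]+.27)<.03)|(abs(P[:,1]+.37)<.03))];print(x,len(q),np.percentile(q[:,2],[10,50,90]).round(4))
for t in('tool_a','nut','key','cone','jaw','lid_handle','jar','bowl','mallet'): print(t,[(round(r['p'],2),np.round(r['xyz'],3).tolist()) for r in models.tip_of('top',t)][:5])
cv2.imwrite('pics/t10c.png',cv2.resize(p,(800,600),interpolation=cv2.INTER_CUBIC))
E
```

```text
time_s: 50.28
position: [0.4509, -0.2612, 0.0796]
tcp_rot: [[-0.99, 0.139, 0.0], [0.139, 0.99, -0.0], [-0.0, -0.0, -1.0]]
force: [-5.2, 2.9, 25.4]
opening: 0.008
grasp_force: 12.7
time_s: 51.28
position: [0.4636, -0.0306, 0.2467]
tcp_rot: [[-0.99, 0.138, -0.0], [0.138, 0.99, 0.0], [0.0, 0.0, -1.0]]
force: [-0.2, -0.8, 0.2]
opening: 0.009
grasp_force: 0.0
0.4 215 [0.0659 0.0694 0.0742]
0.42 197 [0.0652 0.0696 0.0746]
0.44 212 [0.065  0.0693 0.0733]
0.46 191 [0.0656 0.0695 0.0733]
0.48 189 [0.0653 0.0693 0.0735]
0.5 193 [0.0655 0.0694 0.0734]
0.52 189 [0.0654 0.0697 0.0731]
tool_a [(0.93, [0.482, 0.334, 0.085]), (0.88, [0.476, 0.397, 0.083]), (0.77, [0.474, 0.27, 0.084]), (0.77, [0.26, 0.286, 0.018]), (0.58, [0.72, -0.467, 0.009])]
nut [(0.48, [0.41, -0.309, 0.11]), (0.2, [0.476, 0.268, 0.086])]
key []
cone []
jaw [(0.56, [0.332, 0.124, 0.003])]
lid_handle [(0.56, [0.41, -0.304, 0.107])]
jar [(0.89, [0.79, 0.002, 0.0])]
bowl [(0.69, [0.726, 0.254, -0.002]), (0.55, [0.479, 0.335, 0.082])]
mallet [(0.96, [0.736, -0.256, -0.001])]
```

View pics/t10c.png

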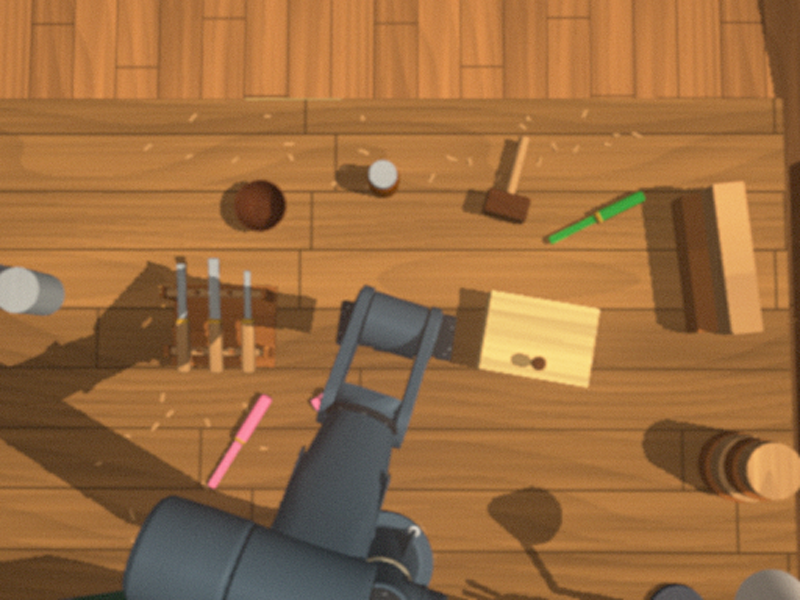

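The lid lies flat at an even 0.0695 m, with the box shut at (540,340). The three tools rest in their places at columns 182, 215 and 248. The jar, bowl and mallet are where they were. Handing in.

```bash
python3 -c "
from rig import workorder
print(workorder.hand_in())"
```

```text
the job is handed in; nothing more can be done
None
```

I handed in the finished job at about 51 s: all three tools are on the rack, the jaw, key and cone (there was no nut) are in the box, its lid is shut flat, and the jar, bowl and mallet were not moved.

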